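# Unlock the bottle carrier and put its two bottles in the tray

## Task

Lift the retaining bar up out of the two brackets of the bottle carrier and lay it down on the bare worktop, touching neither carrier nor tray. Then take the two dropper bottles that it held out of the carrier and stand both upright on the floor of the shallow metal tray. Set things down rather than dropping them, do not knock a bottle over, and leave everything else on the worktop where it is.

Things in the scene. Friction and masses are not known exactly. Their poses are not given: they have to be found in the camera images.
- carrier: Bottle carrier, fixed to the worktop: grey block 64 mm (x) by 146 mm (y), 14 mm high, with two round pockets 37 mm wide, 10 mm deep (floor 4 mm above the worktop) at y = +32 and -32 mm, and an upright bracket at each end. Origin: centre of its underside; z up, y along the row of bottles.
- carrier_slot (a point): Middle between the two brackets, at the height of their slots' floors, 85 mm above the worktop; axes as the carrier's. Each bracket is a steel plate at y = +76 or -76 mm, 6 mm thick (y), 44 mm wide (x), 104 mm high, with a slot 18 mm wide (x) open at the top. The bar is free once its underside is over 104 mm above the worktop.
- bar: Retaining bar, loose, about 0.18 kg, lying unlocked in both slots over the bottles' caps: flat steel bar along its y, 14 mm wide (x), 10 mm high, 182 mm long over its end heads (28 mm wide, 18 mm high, 8 mm thick, outside the brackets), with an upright black grip in the middle. Origin: centre of its underside; z up; at the start its axes agree with the carrier's.
- bar_grip (a point): Middle of the bar's black grip, 23 mm above the bar's underside. The grip is 14 mm wide (bar's x), 50 mm long (y); its top is 34 mm above the underside. Take hold across the 14 mm width and lift straight up.
- bar_mid (a point): Centre of the bar's middle, 9 mm above its underside. The worktop is always bare in front of the open black tackle box at the left: a space 130 mm deep (x) and 200 mm wide (y) about world x = 0.42 m, y = 0.325 m, wide enough for the bar laid along y.
- bottle_1: White dropper bottle with a cap, loose, about 0.06 kg, standing in one pocket of the carrier: body 29 mm across up to 51 mm above its foot, cap narrower, 78 mm high in all. Origin: centre of its foot; z up.
- bottle_2: Brown dropper bottle with a cap, loose, about 0.07 kg, standing in the other pocket of the carrier: body 33 mm across up to 51 mm above its foot, cap narrower, 78 mm high in all. Origin: centre of its foot; z up.
- tray: Empty shallow aluminium tray, fixed to the worktop, 130 mm (x) by 170 mm (y), rim 16 mm above the worktop, walls 4 mm thick. Origin: centre of its underside; z up.
- tray_in (a point): Centre of the tray's inner floor, 4 mm above the worktop; axes as the tray's. The inner floor is 122 mm (x) by 162 mm (y).
- timer: Bystander: white kitchen timer, 62 x 62 x 17 mm, on the worktop. Origin: centre of its underside.
- spare_bottle: Bystander: a third dropper bottle, 31 mm across, 74 mm high, standing on the worktop; not part of the job. Origin: centre of its foot.
- cup: Bystander: lidded sample cup, 56 mm across, 58 mm high, on the worktop. Origin: centre of its underside.
- marker: Bystander: marker pen, 135 mm long (its y), 17 mm thick, lying on the worktop. Origin: middle of its underside.
- reader: Bystander: white hand-held reader, 58 x 92 x 23 mm, lying on the worktop. Origin: centre of its underside.
- carton: Bystander: small carton, 34 x 62 x 18 mm, lying on the worktop. Origin: centre of its underside.

How it is judged:
By the outcome, as a careful person would: the job done as asked, in the order asked, and still so for the second after the job is handed in, with the robot touching nothing.
It also fails if it takes over 67 s, if anything falls off the work surface, if the arm or the gripper's body presses on something with over 40 N, if the wrist force passes 120 N, or if a joint passes its speed limit or range.

## Robot

A 6-joint arm with a two-finger parallel gripper is mounted at the origin on a cart in front of the work surface, level with it; the furniture and walls round the work are solid. World frame = base frame: x ahead of the robot, y to its left, z up, the work surface at z = 0. Lengths are in m, angles in rad, forces in N, time in s.
With the tool pointing down it reaches from about 0.325 to 1 m from the base axis. Payload 5.1 kg.
Tool frame: the origin (TCP) lies on the front face of the gripper's body, between the roots of the fingers; the fingertips stand 73 mm ahead of it and the grasp point (between the pads) lies 54 mm ahead of it; z points along the fingers, y is the direction in which the jaws open and shut (so a half turn about z gives the same grasp; the last joint's range is limited). The gripper opens to 85 mm and grips with 20 to 120 N. Pads are 22 mm wide; open, the fingers measure 114 mm over their backs; the gripper's body (76 mm by 85 mm) begins 54 mm behind the grasp point. The pads swing forward as they close: fully open they stand 13 mm farther back than shut.
Start: joints at [-1.221, 0.124, 1.65, -0, 1.367, -0.083], TCP at [0.273, -0.59, 0.304] pointing down, gripper open.
Joint ranges: [-2.61, 2.61], [-1.02, 2.33], [0.03, 2.71], [-1.35, 4.49], [0.32, 2.68], [-2.91, 2.91]. Speed limits (rad/s): [2.57, 2.57, 3.14, 3.14, 3.14, 3.14].

## Interface

Orientations are given as a 3x3 rotation matrix whose columns are the frame's x, y, z axes.
In Python, from cell import sense, vision, order, look_for, trace, mark_of gives the robot as it stands.
- The arm moves only by the shell command python3 -m creep 'ROWS' [OPENING] [FORCE]. ROWS is JSON, a list of rows, each a list of 6 numbers: the shift along the tool's x, y, z in cm, then the turn, a rotation vector about the tool's x, y, z in rad. In form: [[tx, ty, tz, wx, wy, wz], ...]. A call has 1 to 8 rows; each row is the pose to reach, as a shift and turn from the pose commanded when the call began, along the tool's axes at that moment; what a row does not reach only later rows make up. A row lasts 1/10 s, in which the tool goes at most 50 mm and 8.59 degrees, less where a joint would pass 70% of its speed; a pose out of reach is approached as far as the arm can. A call with a gripper value outside its range is refused whole. OPENING is the opening, from 0 (shut) to 1 (fully open), set as the call begins (- or left out, the last holds). The fingers move at their own pace and stop on an object; FORCE is the grip in N (left out, the last holds). Time passes only in rows, so rows that repeat a pose let the fingers close. It gives the time, the measured TCP pose, the force and the opening at its end, in the units of the state.
- sense(): the state, without advancing time (a new reading comes with each control period).
- vision.read_camera(name): name is "scene" or "top"; returns a dict with "img" (400x640x3 uint8, blue, green, red), "K" (3x3 intrinsics, pixels), "rvec" (rotation vector, rad) and "tvec" (3), from world to camera coordinates, as OpenCV has them. Camera axes: x right, y down, z forward; pixel columns grow to the right and rows downward; lengths in m; the calibration is good to about 2 mm. A picture is of the moment at which its call begins. There is no depth.
- order.job_done(): hands the job in, once; it reports no verdict.
Trained networks look in a picture, given as the dict that the camera call returned (one of the last four; its "shot" number tells which), for a name from the list of things; names that differ only in an ending like _2 or _b are one class to them, and where a whole thing is asked for, a point or a joint stands for the part that bears it (a point fixed in the world has none). Each returns a list of dicts, best first, with "score" (0 to 1); they miss things now and then, are a little off and sometimes report something else, mostly with a low value. They report only what shows in the picture. A call takes as long as a camera call.
- look_for(picture, label): "centre" ([x, y, z] in m, in world coordinates, good to about 4 mm: the middle of the surface that is visible of it).
- trace(picture, label): "pixels" (400x640 bool, what is visible of it).
- mark_of(picture, label): "centre" ([x, y, z] in m, in world coordinates, good to about 4 mm: a listed point, or the origin of a listed thing).
The state is a dict: "time_s": time; "qpos": joint angles; "joint_velocities": joint speeds; "joint_efforts": joint torques, N m; "ee_pos": TCP position; "ee_rot": TCP orientation; "contact_force": force on the tool from outside, world axes, zero at the start; "torque": the same for the moment, N m; "width": finger opening in m.
Only numpy, scipy, OpenCV 4.12 (cv2) and the standard library are available. Lean on these libraries where they do the work, as an engineer would, in place of code of your own. Each camera call takes 0.05 s, during which the arm holds its last target.

## Working session

There is one attempt and no reset: what is moved stays moved. The work goes in short steps, Python scripts to look and compute and a shell command to move; the robot and the scene stay as the last step left them, time stands still between calls to the robot, and variables do not carry over. Pictures are saved under pics/ and viewed, and the job is handed in when it is done.

```bash
ls; mkdir -p pics
cat > h.py <<'E'
import numpy as np,cv2
from cell import sense, vision, order, look_for, trace, mark_of
np.set_printoptions(precision=4,suppress=True)
def proj(p,P):
    return cv2.projectPoints(np.array(P,float).reshape(-1,3),np.array(p['rvec'],float),np.array(p['tvec'],float),np.array(p['K'],float),None)[0].reshape(-1,2)
def ray(p,uv,z):
    R=cv2.Rodrigues(np.array(p['rvec'],float))[0];t=np.array(p['tvec'],float).ravel()
    d=R.T@np.linalg.inv(np.array(p['K'],float))@np.array([uv[0],uv[1],1.]);c=-R.T@t
    return c+d*(z-c[2])/d[2]
E
python3 - <<'E'
from h import *
s=sense();print(s['time_s'],s['ee_pos'],np.array(s['ee_rot']),s['width'])
for n in('scene','top'):
    p=vision.read_camera(n);cv2.imwrite(f'pics/{n}0.png',p['img'])
    for l in('carrier_slot','carrier','bar_grip','bar_mid','bottle_1','bottle_2','tray_in','tray'):
        print(n,l,[(np.round(r['centre'],4),round(r['score'],2)) for r in mark_of(p,l)[:2]])
print(sense()['time_s'])
E
```

```text
pics
0.0 [ 0.2724 -0.5897  0.3027] [[ 0.9078  0.4194 -0.0007]
 [ 0.4194 -0.9078  0.0019]
 [ 0.0002 -0.002  -1.    ]] 0.08534176503014873
scene carrier_slot [(array([ 0.4822, -0.2925,  0.0889]), 0.83)]
scene carrier [(array([ 0.4847, -0.3005, -0.0027]), 0.71)]
scene bar_grip [(array([ 0.4827, -0.2899,  0.1098]), 0.78), (array([ 0.4715, -0.0042,  0.0034]), 0.21)]
scene bar_mid [(array([ 0.4828, -0.2897,  0.0913]), 0.59)]
scene bottle_1 [(array([ 0.4897, -0.3231,  0.0022]), 0.55), (array([ 0.4761, -0.259 ,  0.0069]), 0.46)]
scene bottle_2 [(array([ 0.4897, -0.3231,  0.0022]), 0.55), (array([ 0.4761, -0.259 ,  0.0069]), 0.46)]
scene tray_in [(array([0.472 , 0.0004, 0.0039]), 0.94)]
scene tray [(array([0.4769, 0.0001, 0.0036]), 0.84), (array([0.4483, 0.5071, 0.001 ]), 0.25)]
top carrier_slot []
top carrier []
top bar_grip []
top bar_mid []
top bottle_1 []
top bottle_2 []
top tray_in []
top tray []
0.9
```

View pics/scene0.png

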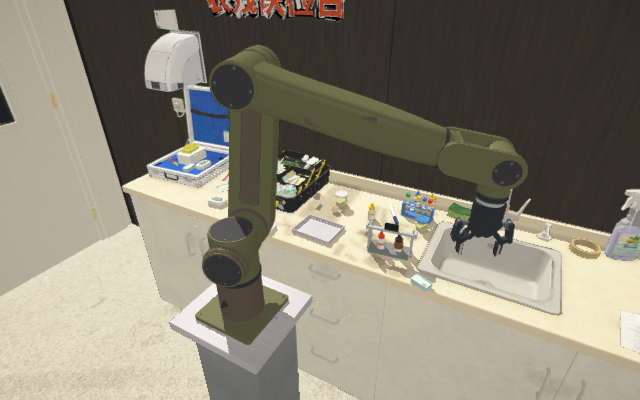

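View pics/top0.png

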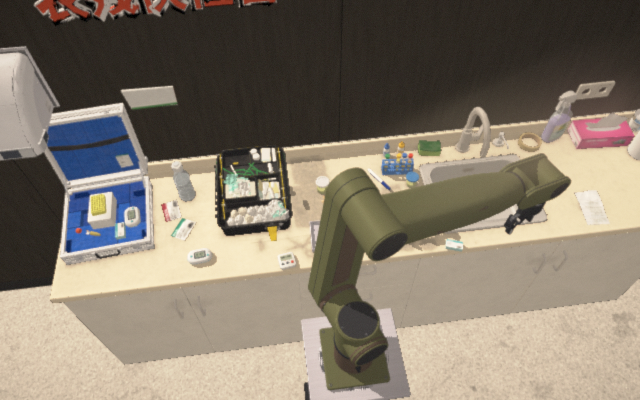

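```bash
cat >> h.py <<'E'
def boxpts(xs,ys,zs): return np.array([[x,y,z] for x in xs for y in ys for z in zs],float)
def crop(p,name,u,v,w,h,k,pts=[]):
    im=cv2.resize(p['img'][v:v+h,u:u+w],None,fx=k,fy=k,interpolation=cv2.INTER_CUBIC)
    for q in pts: cv2.circle(im,(int((q[0]-u+.5)*k),int((q[1]-v+.5)*k)),2,(255,0,255),-1)
    cv2.imwrite('pics/'+name,im)
E
python3 - <<'E'
from h import *
p=vision.read_camera('scene')
c=np.array([.4825,-.2915,0]);a=np.radians(12)
R=np.array([[np.cos(a),-np.sin(a),0],[np.sin(a),np.cos(a),0],[0,0,1]])
P=np.vstack([boxpts([-.032,.032],[-.073,.073],[0,.014]),boxpts([-.022,.022],[-.076,.076],[.104]),boxpts([0],[-.091,.091],[.085])])
q=proj(p,P@R.T+c)
crop(p,'c1.png',280,190,170,110,4.7,q)
crop(p,'c1b.png',280,190,170,110,4.7)
E
```

```text
(no output)
```

View pics/c1.png

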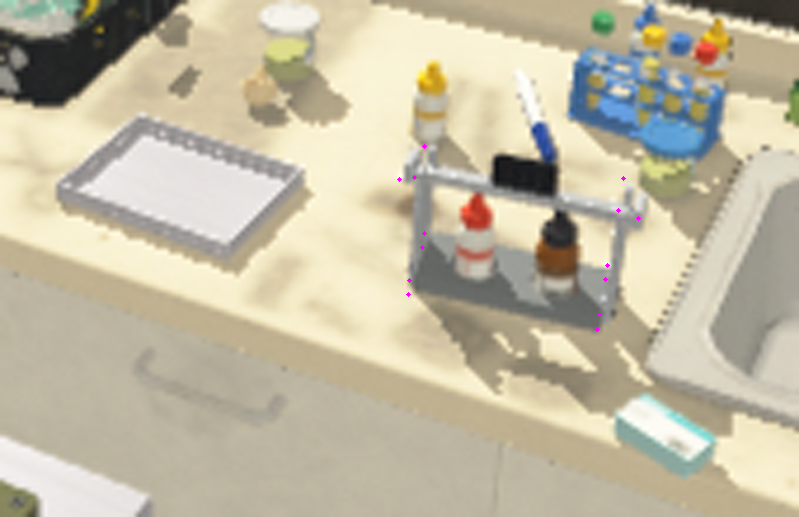

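View pics/c1b.png

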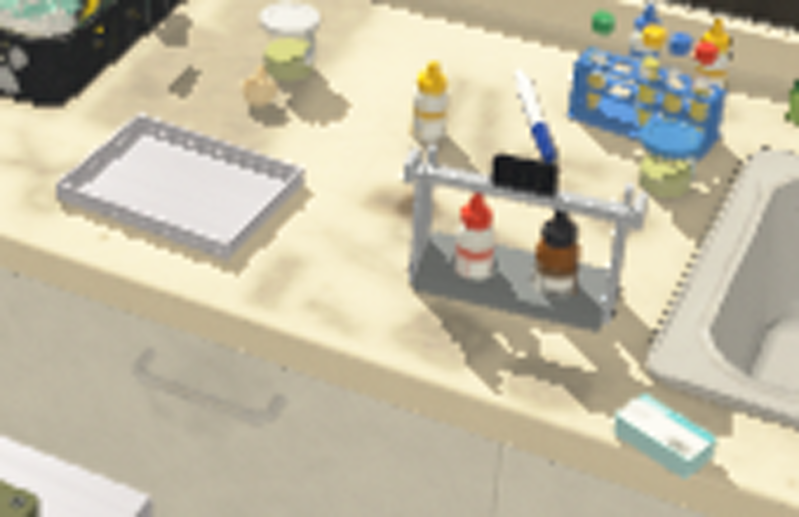

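Run:
```python
from h import *
from scipy.optimize import least_squares
p=vision.read_camera('scene')
f=lambda x,y:(280+x/4.7-.5,190+y/4.7-.5)
# block front bottom corners, front top corners, grip centre top (526,158..), 
obs=[((-.032,.073,0),f(412,291)),((-.032,-.073,0),f(601,329)),((0,.025,.119),f(492,155)),((0,-.025,.119),f(556,161)),((0,.091,.085),f(408,178)),((0,-.091,.085),f(638,222))]
P=np.array([o[0] for o in obs]);U=np.array([o[1] for o in obs])
def T(v,P):
    a=v[2];R=np.array([[np.cos(a),-np.sin(a),0],[np.sin(a),np.cos(a),0],[0,0,1]]);return P@R.T+[v[0],v[1],0]
r=least_squares(lambda v:(proj(p,T(v,P))-U).ravel(),[.48,-.29,.2],loss='soft_l1')
print(r.x,np.degrees(r.x[2]));print(proj(p,T(r.x,P))-U)
for l in('bottle_1','spare_bottle','marker','cup','timer','reader','carton','bar_grip','bar_mid','carrier','carrier_slot'):
    print(l,[(np.round(r['centre'],4),round(r['score'],2)) for r in mark_of(p,l)[:3]])
m=trace(p,'bar')[0]['pixels'];print(m.sum())
for l in('spare_bottle','bottle_1'):print(l,[(np.round(r['centre'],4),round(r['score'],2)) for r in look_for(p,l)[:4]])
t=trace(p,'tray')[0]['pixels'].astype(np.uint8)
c=max(cv2.findContours(t,0,2)[0],key=cv2.contourArea);print(cv2.approxPolyDP(c,4,True).reshape(-1,2))
for q in cv2.approxPolyDP(c,4,True).reshape(-1,2):print(ray(p,q,.016))
print(sense()['time_s'])
```

```text
[ 0.4855 -0.2936  0.1749] 10.023766721764162
[[-0.1532  0.0808]
 [-0.3169  0.0899]
 [-0.0268 -0.1491]
 [ 0.4603  1.0707]
 [-0.8418 -0.467 ]
 [ 0.8999 -0.547 ]]
bottle_1 [(array([ 0.4758, -0.2606,  0.0067]), 0.54), (array([ 0.4872, -0.3241,  0.0026]), 0.46)]
spare_bottle [(array([ 0.661 , -0.1481, -0.0019]), 0.42)]
marker [(array([ 0.7216, -0.2331,  0.0014]), 0.55)]
cup [(array([ 0.6996,  0.0111, -0.0013]), 0.44)]
timer [(array([ 0.3825,  0.1827, -0.0027]), 0.41)]
reader [(array([0.4462, 0.5096, 0.0011]), 0.5)]
carton [(array([ 0.3627, -0.4463,  0.0016]), 0.59), (array([ 0.3815,  0.1823, -0.0015]), 0.4)]
bar_grip [(array([ 0.4749, -0.2579,  0.0058]), 0.64), (array([ 0.4844, -0.2907,  0.1117]), 0.5)]
bar_mid [(array([ 0.4826, -0.2899,  0.094 ]), 0.58), (array([ 0.3615, -0.4466, -0.0007]), 0.28)]
carrier [(array([ 0.4823, -0.2986, -0.004 ]), 0.8), (array([ 0.661 , -0.1482,  0.001 ]), 0.42)]
carrier_slot [(array([0.4461, 0.5101, 0.0001]), 0.66)]
250
spare_bottle [(array([ 0.6459, -0.153 ,  0.0377]), 0.5)]
bottle_1 [(array([ 0.4686, -0.2631,  0.0431]), 0.66), (array([ 0.4805, -0.3255,  0.0457]), 0.63), (array([ 0.4761, -0.0008,  0.0066]), 0.2), (array([ 0.3521, -0.4499,  0.0164]), 0.19)]
[[292 231]
 [328 244]
 [344 227]
 [309 214]]
[0.4009 0.0744 0.016 ]
[ 0.3939 -0.0894  0.016 ]
[ 0.5238 -0.0929  0.016 ]
[0.5408 0.0788 0.016 ]
1.75
```

```bash
python3 -m creep '[[4,-2.3,0.6,0,0,-0.15],[8,-4.6,1.2,0,0,-0.3],[12,-6.9,1.8,0,0,-0.45],[16,-9.2,2.4,0,0,-0.6],[20,-11.5,3,0,0,-0.75],[24,-13.8,3.6,0,0,-0.9],[28,-16.1,4.2,0,0,-1.05],[31,-17.8,5,0,0,-1.2]]' 1
```

```text
time_s: 2.55
ee_pos: [0.4806, -0.2964, 0.2543]
ee_rot: [[-0.069, 0.998, 0.001], [0.998, 0.069, -0.0], [-0.001, 0.001, -1.0]]
contact_force: [-0.8, -0.5, -0.1]
width: 0.0854
```

```bash
cat >> h.py <<'E'
def goto(x,y,z=None,ang=None):
    "delta in tool cm; ang= world angle (deg) of tool y axis"
    s=sense();R=np.array(s['ee_rot']);e=np.array(s['ee_pos'])
    d=np.array([x,y,e[2] if z is None else z])-e
    out=list(np.round(R.T@d*100,2))
    if ang is not None:
        c=np.degrees(np.arctan2(R[1,1],R[0,1])); out.append(round(-np.radians(((ang-c+180)%360)-180),3))
    print('rows',out,'t',s['time_s'])
E
python3 - <<'E'
from h import *
for n in('scene','top'):
    p=vision.read_camera(n)
    for l in('carrier_slot','bar_grip','bar_mid','tray_in'):
        print(n,l,[(np.round(r['centre'],4),round(r['score'],2)) for r in mark_of(p,l)[:2]])
    if n=='scene': crop(p,'s2.png',280,130,200,140,4)
    else: crop(p,'t2.png',200,100,260,180,3)
goto(.484,-.292,.255,10.5)
E
```

```text
scene carrier_slot [(array([ 0.483 , -0.2968,  0.0843]), 0.96)]
scene bar_grip [(array([ 0.4819, -0.2915,  0.1078]), 0.59)]
scene bar_mid [(array([ 0.4846, -0.2897,  0.0939]), 0.61)]
scene tray_in [(array([0.4715, 0.0031, 0.0068]), 0.85), (array([ 0.3814,  0.18  , -0.0034]), 0.73)]
top carrier_slot [(array([ 0.481 , -0.2896,  0.0835]), 0.71)]
top bar_grip [(array([ 0.4818, -0.2917,  0.1078]), 0.72), (array([ 0.4877, -0.3266,  0.0024]), 0.42)]
top bar_mid [(array([ 0.4845, -0.293 ,  0.0932]), 0.56), (array([ 0.3645, -0.4503, -0.0045]), 0.56)]
top tray_in []
rows [np.float64(0.72), np.float64(0.56), np.float64(-0.07), np.float64(-0.123)] t 3.05
```

View pics/s2.png

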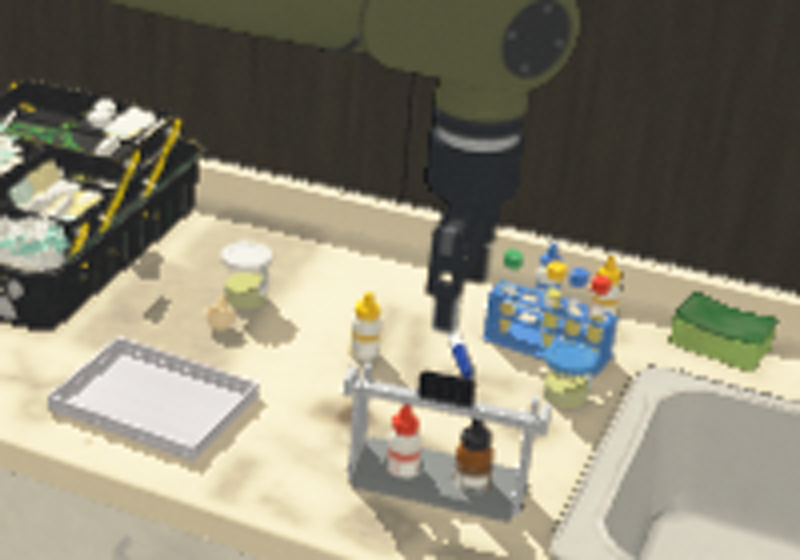

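View pics/t2.png

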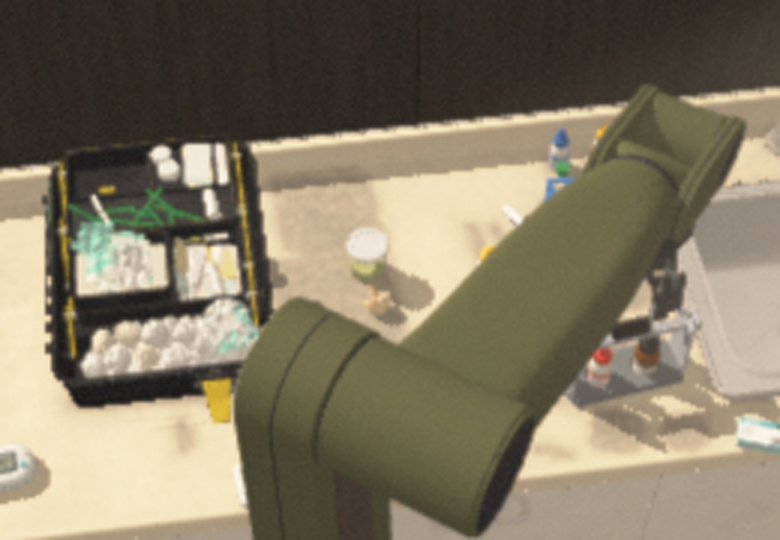

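```bash
python3 -m creep '[[0.7,0.45,1,0,0,-0.12],[0.7,0.45,3,0,0,-0.12],[0.7,0.45,5,0,0,-0.12],[0.7,0.45,7,0,0,-0.12],[0.7,0.45,8,0,0,-0.12],[0.7,0.45,8.7,0,0,-0.12],[0.7,0.45,9,0,0,-0.12],[0.7,0.45,9,0,0,-0.12]]' 1
python3 - <<'E'
from h import *
p=vision.read_camera('scene');crop(p,'s3.png',350,180,100,80,7)
E
```

```text
time_s: 3.85
ee_pos: [0.4835, -0.2915, 0.1642]
ee_rot: [[-0.181, 0.984, 0.0], [0.984, 0.181, -0.0], [-0.0, 0.0, -1.0]]
contact_force: [-0.4, -0.1, 1.1]
width: 0.0854
```

View pics/s3.png

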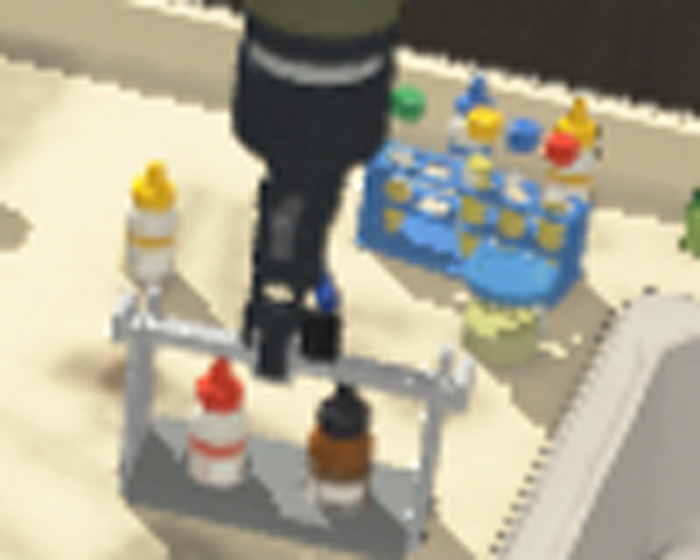

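```bash
python3 -m creep '[[0,0,0,0,0,0],[0,0,0,0,0,0],[0,0,0,0,0,0],[0,0,0,0,0,0],[0,0,0,0,0,0],[0,0,0,0,0,0],[0,0,0,0,0,0],[0,0,0,0,0,0]]' 0 50
python3 - <<'E'
from h import *
p=vision.read_camera('scene');crop(p,'s4.png',350,180,100,80,7)
print(sense()['torque'])
E
```

```text
time_s: 4.7
ee_pos: [0.4833, -0.2913, 0.1642]
ee_rot: [[-0.18, 0.984, -0.0], [0.984, 0.18, 0.0], [0.0, -0.0, -1.0]]
contact_force: [-4.1, -0.0, 4.0]
width: 0.0133
[ 0.1119  0.5766 -0.4394]
```

View pics/s4.png

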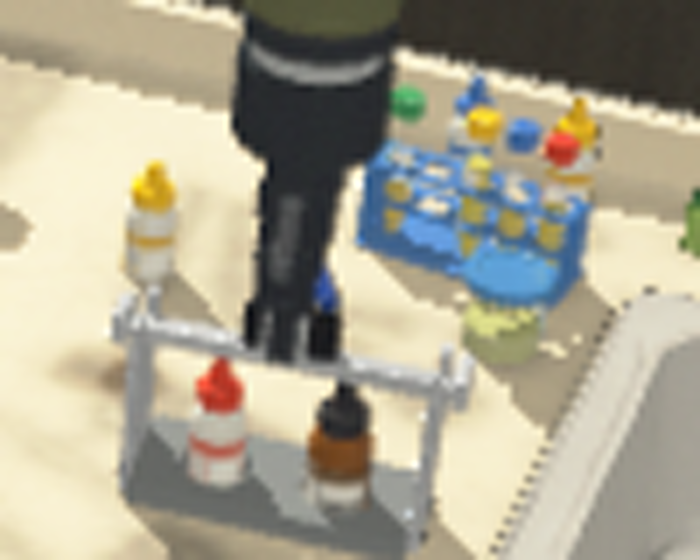

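```bash
python3 -m creep '[[0,0,-0.3,0,0,0],[0,0,-0.8,0,0,0],[0,0,-1.5,0,0,0],[0,0,-2.3,0,0,0],[0,0,-3.5,0,0,0],[0,0,-5,0,0,0],[0,0,-7,0,0,0],[0,0,-9,0,0,0]]'
python3 - <<'E'
from h import *
p=vision.read_camera('scene');crop(p,'s5.png',280,130,200,140,4)
print(sense()['torque'])
for l in('bottle_1','bar_grip','tray_in','tray'):
        print(l,[(np.round(r['centre'],4),round(r['score'],2)) for r in mark_of(p,l)[:2]])
goto(.42,.325,.25,0)
E
```

```text
time_s: 5.55
ee_pos: [0.4839, -0.2913, 0.2564]
ee_rot: [[-0.181, 0.983, 0.002], [0.983, 0.181, -0.001], [-0.002, 0.002, -1.0]]
contact_force: [0.3, 1.0, -2.6]
width: 0.0132
[-0.0379 -0.1011  0.0699]
bottle_1 [(array([ 0.4887, -0.3225, -0.0001]), 0.63), (array([ 0.4791, -0.2594,  0.0037]), 0.4)]
bar_grip [(array([ 0.4849, -0.2929,  0.2046]), 0.81)]
tray_in [(array([ 0.4707, -0.0002,  0.0077]), 0.8), (array([ 0.4813, -0.2932,  0.087 ]), 0.42)]
tray [(array([0.4775, 0.0012, 0.0036]), 0.86)]
rows [np.float64(61.73), np.float64(4.93), np.float64(0.38), np.float64(0.182)] t 5.8
```

View pics/s5.png

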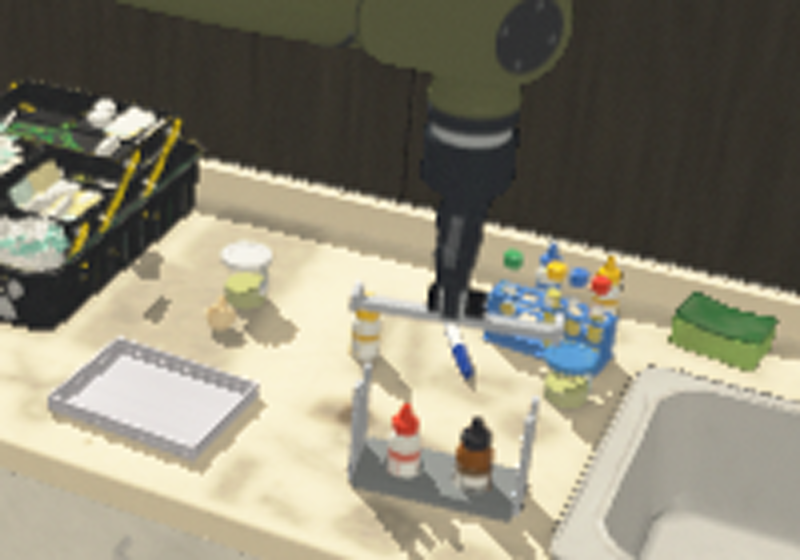

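```bash
python3 -m creep '[[3,0.3,0,0,0,0.02],[7,0.6,0,0,0,0.04],[11,1,0,0,0,0.06],[15,1.3,0,0,0,0.08],[19,1.6,0,0,0,0.1],[23,1.9,0,0,0,0.12],[27,2.2,0,0,0,0.14],[31,2.5,0,0,0,0.18]]'
python3 - <<'E'
from h import *
goto(.42,.325,.25,0)
E
```

```text
time_s: 6.6
ee_pos: [0.4508, 0.0198, 0.2525]
ee_rot: [[-0.0, 1.0, -0.002], [1.0, 0.0, 0.0], [0.0, -0.002, -1.0]]
contact_force: [0.3, 0.6, -2.9]
width: 0.0134
rows [np.float64(30.53), np.float64(-3.06), np.float64(0.27), np.float64(0.0)] t 6.6
```

```bash
python3 -m creep '[[4,-0.4,0,0,0,0],[8,-0.8,0,0,0,0],[12,-1.2,0,0,0,0],[16,-1.6,0,0,0,0],[20,-2,0,0,0,0],[24,-2.4,0,0,0,0],[28,-2.8,0,0,0,0],[30.5,-3.1,0,0,0,0]]'
python3 - <<'E'
from h import *
for n in('scene','top'):
    p=vision.read_camera(n);crop(p,n+'6.png',160,110,260,190,3)
    print([(np.round(r['centre'],4),round(r['score'],2)) for l in('bar_grip','tray_in','timer','bottle_1') for r in mark_of(p,l)[:2]])
goto(.42,.325,.25,0)
E
```

```text
time_s: 7.4
ee_pos: [0.419, 0.3253, 0.2523]
ee_rot: [[-0.004, 1.0, -0.002], [1.0, 0.004, -0.001], [-0.001, -0.002, -1.0]]
contact_force: [0.1, -0.2, -2.6]
width: 0.0131
[(array([0.4194, 0.3206, 0.1979]), 0.71), (array([0.7011, 0.01  , 0.0007]), 0.71), (array([ 0.469 , -0.0001,  0.0036]), 0.65), (array([0.4181, 0.3268, 0.18  ]), 0.71), (array([ 0.3846,  0.1815, -0.0039]), 0.66), (array([ 0.48  , -0.2576,  0.0026]), 0.69), (array([ 0.4857, -0.3243,  0.0023]), 0.59)]
[(array([0.4204, 0.3218, 0.195 ]), 0.58), (array([0.4209, 0.3193, 0.182 ]), 0.57), (array([0.469 , 0.0003, 0.0036]), 0.71), (array([ 0.4813, -0.2914,  0.0844]), 0.18), (array([ 0.3862,  0.1859, -0.0016]), 0.72), (array([ 0.4826, -0.2926,  0.0828]), 0.73), (array([0.4227, 0.3212, 0.1807]), 0.71)]
rows [np.float64(0.27), np.float64(-0.05), np.float64(0.38), np.float64(0.001)] t 7.9
```

View pics/scene6.png

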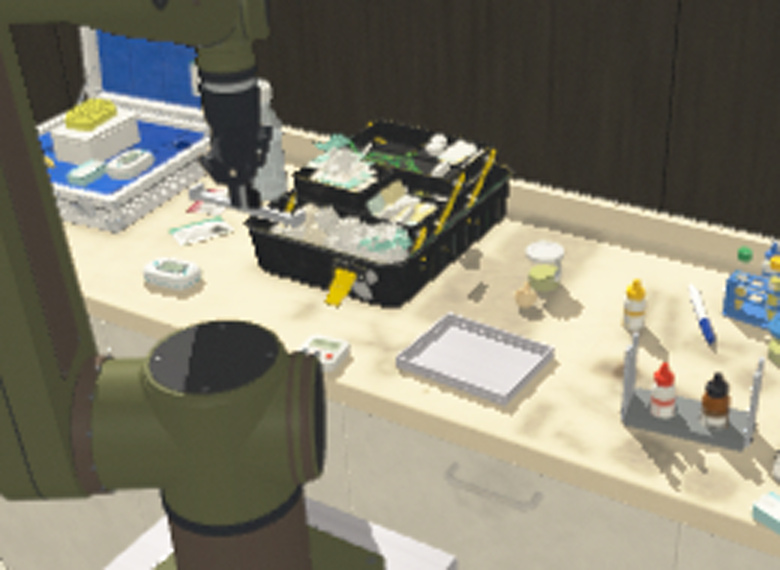

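View pics/top6.png

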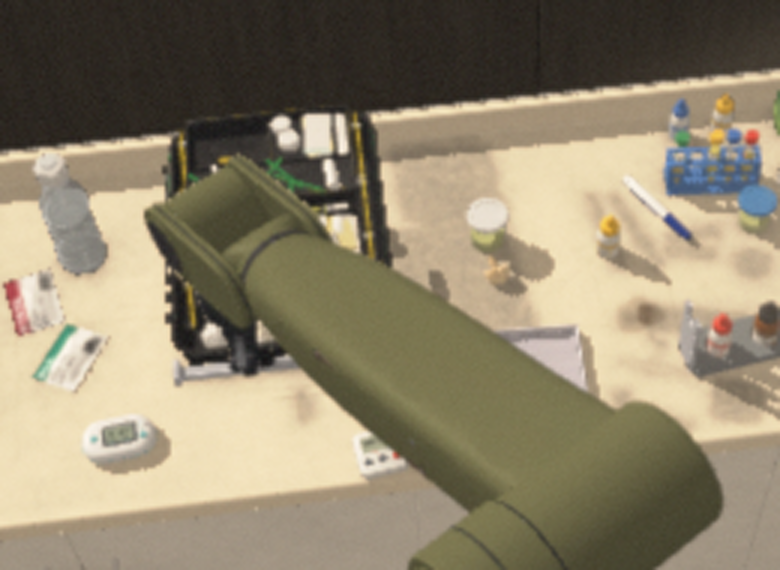

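```bash
python3 -m creep '[[0,0,3,0,0,0],[0,0,6,0,0,0],[0,0,9,0,0,0],[0,0,12,0,0,0],[0,0,14,0,0,0],[0,0,15,0,0,0],[0,0,16,0,0,0],[0,0,16,0,0,0]]'
python3 - <<'E'
from h import *
for n in('scene','top'):
    p=vision.read_camera(n);crop(p,n+'7.png',190,130,160,110,5)
    print([(np.round(r['centre'],4),round(r['score'],2)) for l in('bar_grip','bar_mid') for r in mark_of(p,l)[:2]])
    if n=='top':print(ray(p,(272,233),0))
E
```

```text
time_s: 8.7
ee_pos: [0.4201, 0.3228, 0.0933]
ee_rot: [[-0.002, 1.0, -0.001], [1.0, 0.002, -0.001], [-0.001, -0.001, -1.0]]
contact_force: [-0.2, 0.1, -2.3]
width: 0.0131
[(array([0.4224, 0.3212, 0.0384]), 0.64)]
[(array([0.4224, 0.3207, 0.0395]), 0.67), (array([0.4205, 0.3217, 0.0213]), 0.51)]
[0.5175 0.2274 0.    ]
```

View pics/top7.png

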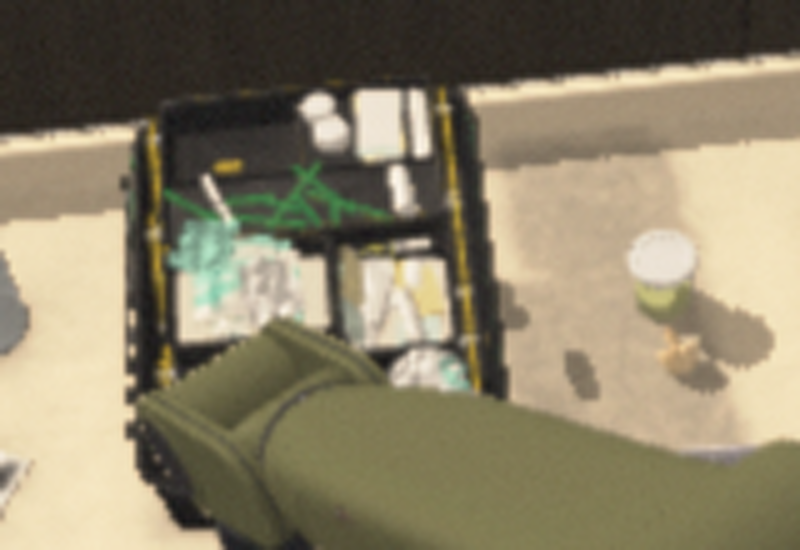

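View pics/scene7.png

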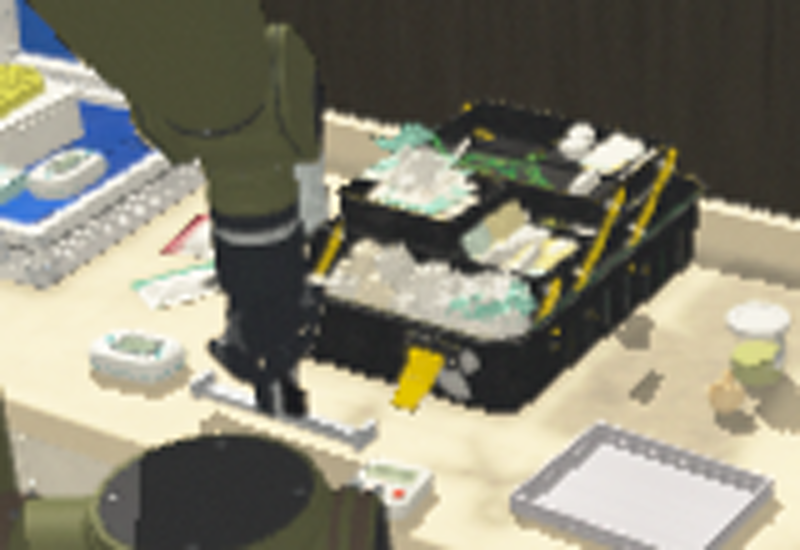

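```bash
python3 -m creep '[[0,0,0.4,0,0,0],[0,0,0.8,0,0,0],[0,0,1,0,0,0],[0,0,1.1,0,0,0],[0,0,1.2,0,0,0]]'; python3 -m creep '[[0,0,0.1,0,0,0],[0,0,0.1,0,0,0]]';python3 -m creep '[[0,0,0.1,0,0,0],[0,0,0.1,0,0,0]]'
```

```text
time_s: 9.5
ee_pos: [0.4202, 0.3231, 0.0817]
ee_rot: [[-0.002, 1.0, -0.0], [1.0, 0.002, -0.0], [-0.0, -0.0, -1.0]]
contact_force: [-0.3, 0.1, -2.8]
width: 0.0135
time_s: 9.7
ee_pos: [0.4202, 0.3231, 0.0808]
ee_rot: [[-0.002, 1.0, -0.0], [1.0, 0.002, -0.0], [-0.0, -0.0, -1.0]]
contact_force: [0.4, -0.6, -2.2]
width: 0.013
time_s: 9.9
ee_pos: [0.4202, 0.3231, 0.0799]
ee_rot: [[-0.002, 1.0, -0.0], [1.0, 0.002, -0.0], [-0.0, -0.0, -1.0]]
contact_force: [-0.4, -1.1, -1.7]
width: 0.0134
```

```bash
python3 -m creep '[[0,0,0.1,0,0,0],[0,0,0.1,0,0,0]]';python3 -m creep '[[0,0,0.1,0,0,0],[0,0,0.1,0,0,0]]'
```

```text
time_s: 10.1
ee_pos: [0.4205, 0.3232, 0.0793]
ee_rot: [[-0.002, 1.0, 0.0], [1.0, 0.002, 0.0], [0.0, 0.0, -1.0]]
contact_force: [-0.0, -1.5, 0.2]
width: 0.0131
time_s: 10.3
ee_pos: [0.4205, 0.3233, 0.0792]
ee_rot: [[-0.002, 1.0, -0.0], [1.0, 0.002, -0.0], [-0.0, -0.0, -1.0]]
contact_force: [-3.8, -3.8, 8.5]
width: 0.013
```

```bash
python3 -m creep '[[0,0,-0.05,0,0,0],[0,0,-0.05,0,0,0],[0,0,-0.05,0,0,0],[0,0,-0.05,0,0,0],[0,0,-0.05,0,0,0]]' 0.5; python3 -m creep '[[0,0,-1,0,0,0],[0,0,-3,0,0,0],[0,0,-6,0,0,0],[0,0,-10,0,0,0],[0,0,-14,0,0,0],[0,0,-17,0,0,0],[0,0,-18,0,0,0]]'
python3 - <<'E'
from h import *
for n in('scene','top'):
    p=vision.read_camera(n);crop(p,n+'8.png',190,130,160,110,5)
    print([(l,np.round(r['centre'],4),round(r['score'],2)) for l in('bar_grip','bar_mid','bottle_1','tray_in','carrier') for r in mark_of(p,l)[:2]])
    if n=='scene':
        print([(l,np.round(r['centre'],4),round(r['score'],2)) for l in('bottle_1','bottle_2') for r in look_for(p,l)[:2]])
        crop(p,'s8.png',350,200,80,70,8)
E
```

```text
time_s: 10.8
ee_pos: [0.4202, 0.3231, 0.0783]
ee_rot: [[-0.002, 1.0, -0.0], [1.0, 0.002, -0.0], [-0.0, -0.0, -1.0]]
contact_force: [0.5, 0.1, 0.6]
width: 0.043
time_s: 11.5
ee_pos: [0.4217, 0.324, 0.2637]
ee_rot: [[-0.002, 1.0, 0.007], [1.0, 0.002, 0.004], [0.004, 0.007, -1.0]]
contact_force: [1.3, 0.9, 0.9]
width: 0.0424
[('bar_grip', array([0.4201, 0.3247, 0.0277]), 0.72), ('bar_grip', array([ 0.3819,  0.1863, -0.0037]), 0.7), ('bar_mid', array([0.4196, 0.3221, 0.0102]), 0.67), ('bar_mid', array([ 0.486 , -0.2962, -0.0018]), 0.61), ('bottle_1', array([ 0.4873, -0.319 ,  0.0031]), 0.53), ('bottle_1', array([ 0.4769, -0.2598,  0.0035]), 0.43), ('tray_in', array([0.469 , 0.0001, 0.0046]), 0.97), ('carrier', array([ 0.4844, -0.2963, -0.0028]), 0.89)]
[('bottle_1', array([ 0.4652, -0.2605,  0.0479]), 0.58), ('bottle_1', array([0.3873, 0.1661, 0.0103]), 0.32), ('bottle_2', array([ 0.4652, -0.2605,  0.0479]), 0.58), ('bottle_2', array([0.3873, 0.1661, 0.0103]), 0.32)]
[('bar_grip', array([0.4218, 0.3231, 0.0184]), 0.84), ('bar_mid', array([0.422 , 0.3216, 0.0057]), 0.52), ('bar_mid', array([ 0.4782, -0.2632,  0.0048]), 0.29), ('bottle_1', array([ 0.4877, -0.3259,  0.0012]), 0.65), ('bottle_1', array([ 0.4783, -0.2618,  0.0061]), 0.58), ('tray_in', array([ 0.4685, -0.0009,  0.0069]), 0.86), ('carrier', array([ 0.4844, -0.2978, -0.0002]), 0.82)]
```

View pics/scene8.png

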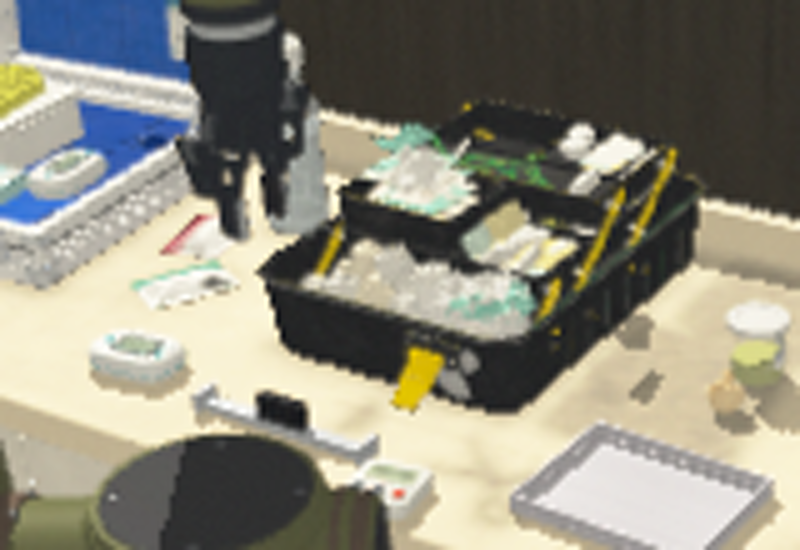

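View pics/s8.png

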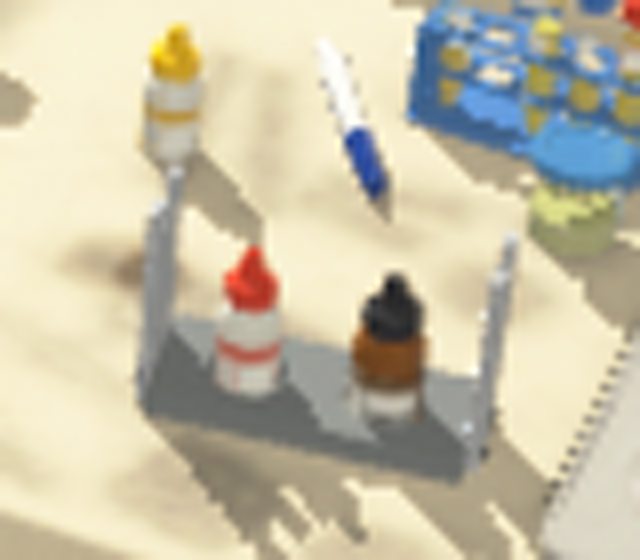

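```bash
python3 -m creep '[[-3,0.3,0.4,0,0,0],[-7,0.7,0.4,0,0,0],[-11,1.1,0.4,0,0,0],[-15,1.5,0.4,0,0,0],[-19,1.9,0.4,0,0,0],[-23,2.3,0.4,0,0,0],[-27,2.7,0.4,0,0,0],[-31,3,0.4,0,0,0]]' 1
python3 -m creep '[[-4,0.4,0,0,0,-0.03],[-8,0.8,0,0,0,-0.05],[-12,1.2,0,0,0,-0.08],[-16,1.6,0,0,0,-0.11],[-20,2,0,0,0,-0.14],[-24,2.4,0,0,0,-0.17],[-27,2.7,0,0,0,-0.175],[-27,2.7,0,0,0,-0.175]]' 1
python3 - <<'E'
from h import *
goto(.4778,-.261,.2,10.2)
E
```

```text
time_s: 13.0
ee_pos: [0.4509, 0.0116, 0.2548]
ee_rot: [[-0.002, 1.0, 0.001], [1.0, 0.002, -0.0], [-0.0, 0.001, -1.0]]
contact_force: [0.3, -0.7, 0.3]
width: 0.0853
time_s: 13.8
ee_pos: [0.4785, -0.2599, 0.2546]
ee_rot: [[-0.172, 0.985, 0.0], [0.985, 0.172, -0.001], [-0.001, 0.0, -1.0]]
contact_force: [-0.8, 0.5, -0.3]
width: 0.0853
rows [np.float64(-0.09), np.float64(-0.09), np.float64(5.46), np.float64(-0.005)] t 13.8
```

```bash
python3 -m creep '[[-0.2,-0.1,3,0,0,0],[-0.2,-0.1,6,0,0,0],[-0.2,-0.1,9,0,0,0],[-0.2,-0.1,11,0,0,0],[-0.2,-0.1,12,0,0,0],[-0.2,-0.1,12,0,0,0]]' 1
python3 - <<'E'
from h import *
for n in('scene','top'):
    p=vision.read_camera(n);crop(p,n+'9.png',350,170,90,80,7)
print(sense()['ee_pos'],sense()['contact_force'])
E
```

```text
time_s: 14.4
ee_pos: [0.4771, -0.2578, 0.1329]
ee_rot: [[-0.177, 0.984, -0.003], [0.984, 0.177, 0.002], [0.002, -0.002, -1.0]]
contact_force: [0.0, -0.1, -0.5]
width: 0.0858
[ 0.4784 -0.2589  0.1354] [0.0132 0.157  0.8548]
```

View pics/scene9.png

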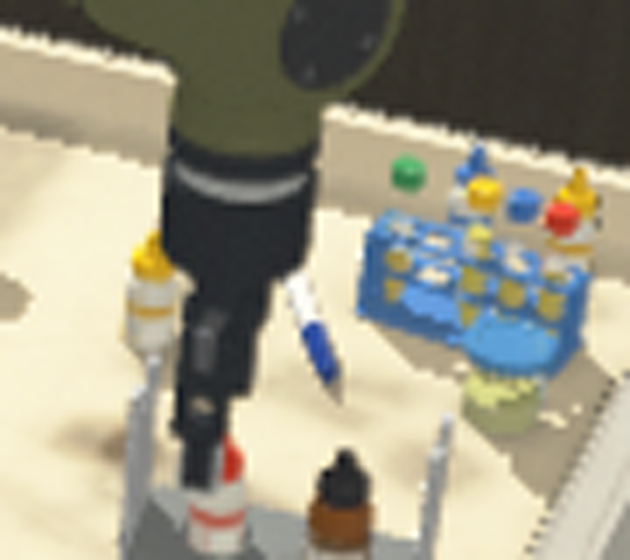

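View pics/top9.png

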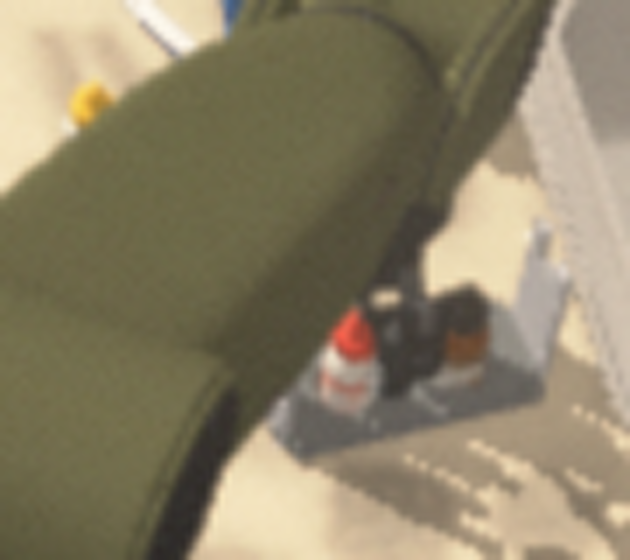

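```bash
python3 -m creep '[[-0.1,-0.05,1,0,0,0],[-0.1,-0.05,2,0,0,0],[-0.1,-0.05,2.8,0,0,0],[-0.1,-0.05,2.9,0,0,0],[-0.1,-0.05,2.9,0,0,0]]' 1
python3 -m creep '[[0,0,0,0,0,0],[0,0,0,0,0,0],[0,0,0,0,0,0],[0,0,0,0,0,0],[0,0,0,0,0,0],[0,0,0,0,0,0],[0,0,0,0,0,0]]' 0 30
python3 - <<'E'
from h import *
for n in('scene','top'):
    p=vision.read_camera(n);crop(p,n+'10.png',350,180,90,80,7)
E
```

```text
time_s: 15.0
ee_pos: [0.4772, -0.2598, 0.1048]
ee_rot: [[-0.176, 0.984, -0.001], [0.984, 0.176, 0.001], [0.001, -0.001, -1.0]]
contact_force: [0.1, 0.1, -0.1]
width: 0.0857
time_s: 15.7
ee_pos: [0.4778, -0.2601, 0.1059]
ee_rot: [[-0.176, 0.984, 0.001], [0.984, 0.176, -0.0], [-0.0, 0.001, -1.0]]
contact_force: [-0.9, 1.2, 3.6]
width: 0.0265
```

View pics/scene10.png

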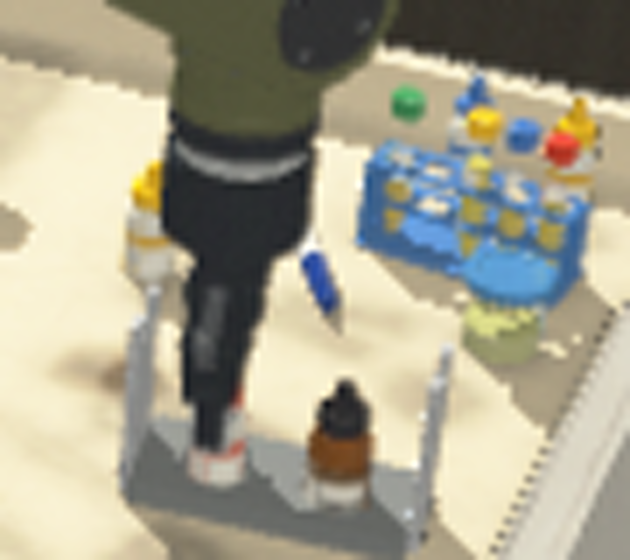

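View pics/top10.png

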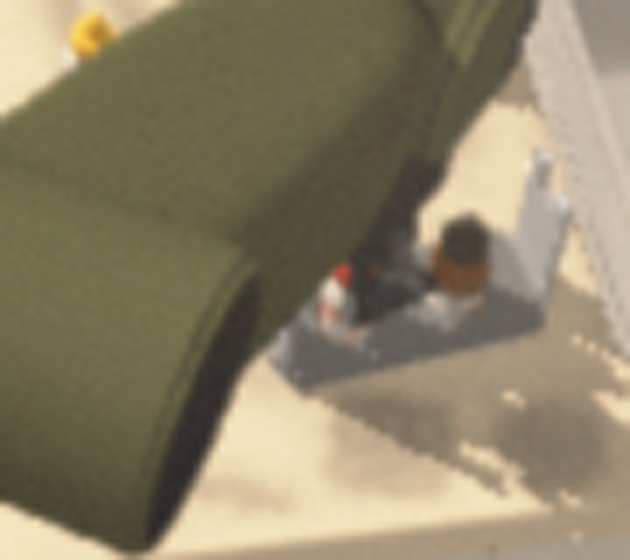

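```bash
python3 -m creep '[[0,0,0,0,0,0],[0,0,0,0,0,0],[0,0,-0.3,0,0,0],[0,0,-0.6,0,0,0]]'; python3 -c "
from h import *
print(sense()['torque'])
p=vision.read_camera('scene');crop(p,'s11.png',350,180,90,80,7)"
```

```text
time_s: 16.2
ee_pos: [0.4769, -0.2596, 0.1107]
ee_rot: [[-0.176, 0.984, -0.001], [0.984, 0.176, 0.001], [0.001, -0.001, -1.0]]
contact_force: [0.2, 0.2, -0.6]
width: 0.0265
[-0.0123 -0.0174  0.025 ]
```

View pics/s11.png

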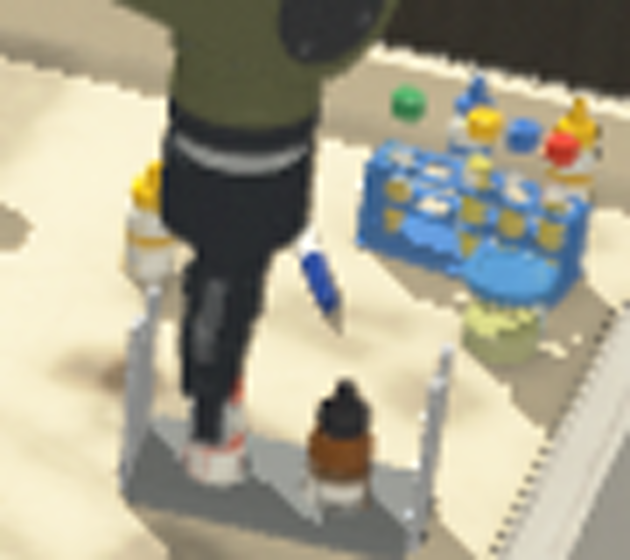

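```bash
python3 -m creep '[[0,0,-0.3,0,0,0],[0,0,-0.7,0,0,0],[0,0,-1,0,0,0]]'; python3 -c "
from h import *
print(sense()['torque'])
p=vision.read_camera('scene');crop(p,'s12.png',350,180,90,80,7)"
```

```text
time_s: 16.55
ee_pos: [0.4775, -0.26, 0.1217]
ee_rot: [[-0.176, 0.984, 0.0], [0.984, 0.176, -0.0], [-0.0, 0.0, -1.0]]
contact_force: [0.0, -0.2, 0.6]
width: 0.0263
[-0.0593 -0.0084  0.0064]
```

View pics/s12.png

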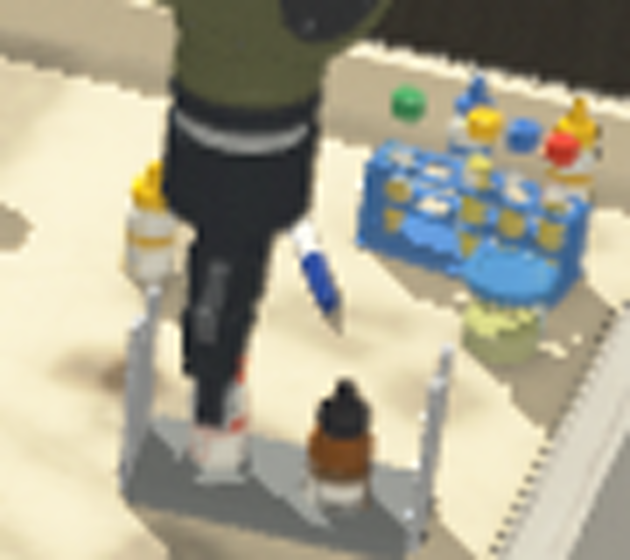

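```bash
python3 -m creep '[[0,0,-1,0,0,0],[0,0,-2.5,0,0,0],[0,0,-4.5,0,0,0],[0,0,-7,0,0,0],[0,0,-9.5,0,0,0],[0,0,-11,0,0,0]]' 0 40
python3 - <<'E'
from h import *
print(sense()['torque'])
for n in('scene','top'):
    p=vision.read_camera(n)
    crop(p,n+'13.png',290,150,160,120,5)
    print([(l,np.round(r['centre'],4),round(r['score'],2)) for l in('bottle_1','tray_in') for r in mark_of(p,l)[:3]])
goto(.47,.04,.22,0)
E
```

```text
time_s: 17.2
ee_pos: [0.4783, -0.2605, 0.2353]
ee_rot: [[-0.176, 0.984, 0.004], [0.984, 0.176, -0.003], [-0.003, 0.003, -1.0]]
contact_force: [0.2, -0.1, -0.0]
width: 0.0257
[-0.0272  0.0059  0.0051]
[('bottle_1', array([ 0.4795, -0.2583,  0.1357]), 0.61), ('bottle_1', array([ 0.4855, -0.3229,  0.0036]), 0.6), ('tray_in', array([ 0.469 , -0.0003,  0.0039]), 0.57)]
[('bottle_1', array([ 0.4866, -0.3267,  0.0015]), 0.59)]
rows [np.float64(29.6), np.float64(4.61), np.float64(1.03), np.float64(0.177)] t 17.5
```

View pics/scene13.png

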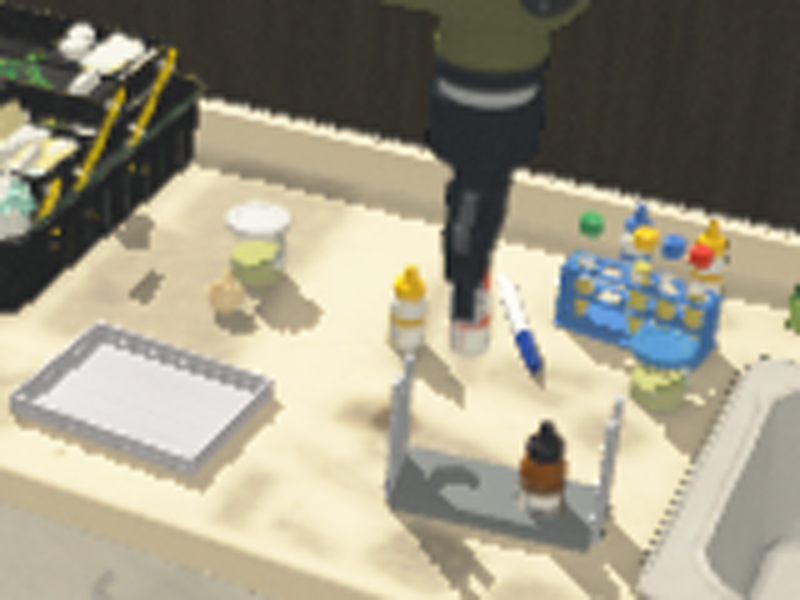

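```bash
python3 -m creep '[[3,0.5,0.2,0,0,0.02],[7,1.1,0.4,0,0,0.04],[11,1.7,0.6,0,0,0.06],[15,2.3,0.8,0,0,0.09],[19,2.9,1,0,0,0.12],[23,3.5,1,0,0,0.14],[27,4.1,1,0,0,0.16],[29.6,4.5,1,0,0,0.177]]'
python3 -m creep '[[0,0,2,0,0,0],[0,0,4,0,0,0],[0,0,6,0,0,0],[0,0,8,0,0,0],[0,0,9,0,0,0],[0,0,9.5,0,0,0],[0,0,9.5,0,0,0]]'
python3 - <<'E'
from h import *
p=vision.read_camera('scene')
crop(p,'s14.png',280,170,100,80,7)
goto(.469,.04,.108,0)
E
```

```text
time_s: 18.3
ee_pos: [0.4684, 0.0416, 0.2197]
ee_rot: [[-0.001, 1.0, -0.003], [1.0, 0.001, 0.001], [0.001, -0.003, -1.0]]
contact_force: [0.2, -0.2, -0.3]
width: 0.0262
time_s: 19.0
ee_pos: [0.4692, 0.0393, 0.1256]
ee_rot: [[0.0, 1.0, -0.002], [1.0, -0.0, 0.0], [0.0, -0.002, -1.0]]
contact_force: [-0.2, -0.3, 0.1]
width: 0.0262
rows [np.float64(0.07), np.float64(-0.08), np.float64(1.85), np.float64(-0.0)] t 19.05
```

View pics/s14.png

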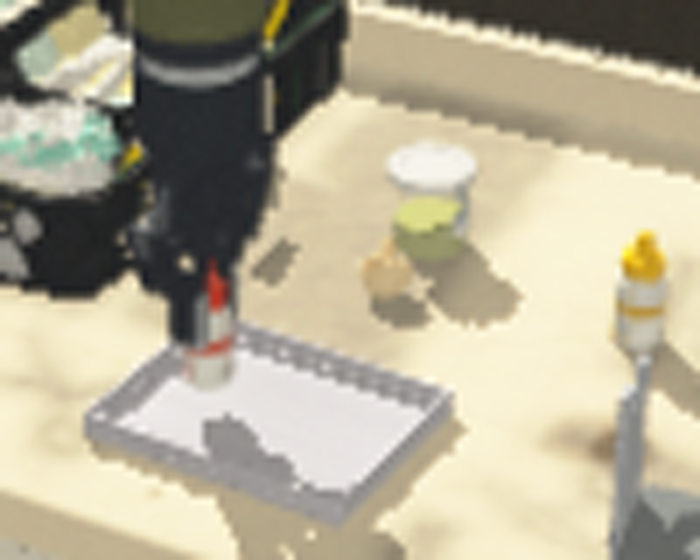

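```bash
python3 -m creep '[[0,0,0.6,0,0,0],[0,0,1.2,0,0,0],[0,0,1.5,0,0,0],[0,0,1.6,0,0,0],[0,0,1.6,0,0,0]]'
python3 -m creep '[[0,0,0.15,0,0,0],[0,0,0.15,0,0,0]]'
python3 -m creep '[[0,0,0.1,0,0,0],[0,0,0.1,0,0,0]]'
python3 -m creep '[[0,0,0.1,0,0,0],[0,0,0.1,0,0,0]]'
```

```text
time_s: 19.55
ee_pos: [0.4696, 0.0393, 0.1102]
ee_rot: [[-0.0, 1.0, -0.0], [1.0, 0.0, 0.0], [0.0, -0.0, -1.0]]
contact_force: [-0.1, -0.6, -0.1]
width: 0.026
time_s: 19.75
ee_pos: [0.4697, 0.0393, 0.1089]
ee_rot: [[0.0, 1.0, 0.0], [1.0, -0.0, -0.0], [-0.0, 0.0, -1.0]]
contact_force: [-0.1, 0.5, -1.2]
width: 0.0261
time_s: 19.95
ee_pos: [0.4696, 0.0394, 0.1079]
ee_rot: [[-0.0, 1.0, -0.0], [1.0, 0.0, 0.0], [0.0, -0.0, -1.0]]
contact_force: [0.1, 0.0, -0.5]
width: 0.026
time_s: 20.15
ee_pos: [0.4696, 0.0393, 0.1068]
ee_rot: [[-0.0, 1.0, -0.0], [1.0, 0.0, -0.0], [-0.0, -0.0, -1.0]]
contact_force: [0.7, 0.2, -0.8]
width: 0.0259
```

```bash
python3 -m creep '[[0,0,0.1,0,0,0],[0,0,0.1,0,0,0]]'
python3 -m creep '[[0,0,0.1,0,0,0],[0,0,0.1,0,0,0]]'
```

```text
time_s: 20.35
ee_pos: [0.4698, 0.0393, 0.106]
ee_rot: [[0.0, 1.0, 0.0], [1.0, -0.0, 0.0], [0.0, 0.0, -1.0]]
contact_force: [0.6, -0.3, -0.5]
width: 0.026
time_s: 20.55
ee_pos: [0.47, 0.0394, 0.1059]
ee_rot: [[0.0, 1.0, -0.0], [1.0, -0.0, 0.0], [0.0, -0.0, -1.0]]
contact_force: [-2.8, 1.0, 7.1]
width: 0.026
```

```bash
python3 -m creep '[[0,0,-0.05,0,0,0],[0,0,-0.05,0,0,0]]' 0.36
python3 -m creep '[[0,0,-0.05,0,0,0],[0,0,-0.05,0,0,0],[0,0,-0.05,0,0,0],[0,0,-0.05,0,0,0]]' 1
python3 -m creep '[[0,0,-1,0,0,0],[0,0,-3,0,0,0],[0,0,-6,0,0,0],[0,0,-10,0,0,0],[0,0,-13,0,0,0],[0,0,-14,0,0,0]]' 1
python3 - <<'E'
from h import *
p=vision.read_camera('scene')
crop(p,'s15.png',280,160,160,110,5)
print([(l,np.round(r['centre'],4),round(r['score'],2)) for l in('bottle_1','tray_in') for r in mark_of(p,l)[:3]])
goto(.4883,-.3232,.2,10.2)
E
```

```text
time_s: 20.75
ee_pos: [0.4698, 0.0393, 0.1055]
ee_rot: [[-0.0, 1.0, 0.0], [1.0, 0.0, -0.0], [-0.0, 0.0, -1.0]]
contact_force: [0.1, -1.0, -0.5]
width: 0.0308
time_s: 21.15
ee_pos: [0.4696, 0.0393, 0.1058]
ee_rot: [[-0.0, 1.0, -0.0], [1.0, 0.0, -0.0], [-0.0, -0.0, -1.0]]
contact_force: [-0.4, -0.1, 0.7]
width: 0.085
time_s: 21.75
ee_pos: [0.4713, 0.0393, 0.2509]
ee_rot: [[-0.0, 1.0, 0.008], [1.0, 0.0, -0.0], [-0.0, 0.008, -1.0]]
contact_force: [-0.1, 0.9, 0.6]
width: 0.0856
[('bottle_1', array([ 0.4837, -0.3227,  0.0051]), 0.61), ('bottle_1', array([0.4687, 0.0408, 0.0058]), 0.59), ('tray_in', array([ 0.4734, -0.0009,  0.0046]), 0.71), ('tray_in', array([0.4201, 0.3267, 0.0246]), 0.7), ('tray_in', array([ 0.3822,  0.1827, -0.0026]), 0.31)]
rows [np.float64(-36.25), np.float64(1.87), np.float64(4.6), np.float64(-0.178)] t 21.9
```

View pics/s15.png

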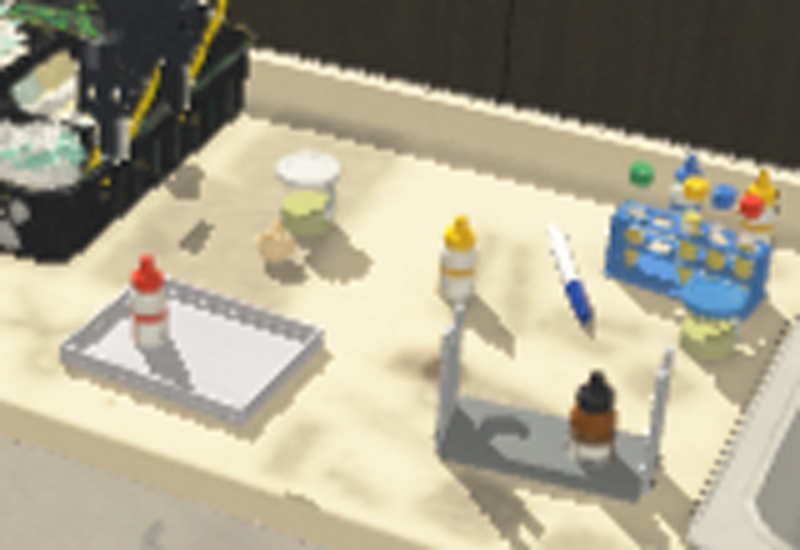

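```bash
python3 -m creep '[[-4,0.2,0,0,0,0],[-8,0.4,0,0,0,0],[-12,0.6,0,0,0,-0.03],[-16,0.8,0,0,0,-0.06],[-20,1,0,0,0,-0.09],[-24,1.2,0,0,0,-0.12],[-28,1.4,0,0,0,-0.15],[-32,1.6,0,0,0,-0.178]]' 1
python3 -m creep '[[-2,0.3,0,0,0,0],[-3.5,0.5,0,0,0,0],[-3.5,0.5,2,0,0,0],[-3.5,0.5,2,0,0,0]]'
python3 -c "
from h import *
goto(.4875,-.3235,.106,10.2)"
```

```text
time_s: 22.7
ee_pos: [0.4845, -0.2817, 0.2427]
ee_rot: [[-0.178, 0.984, -0.004], [0.984, 0.178, 0.003], [0.004, -0.003, -1.0]]
contact_force: [0.5, -0.5, 0.7]
width: 0.0855
time_s: 23.1
ee_pos: [0.4952, -0.313, 0.2212]
ee_rot: [[-0.177, 0.984, -0.007], [0.984, 0.177, 0.005], [0.006, -0.006, -1.0]]
contact_force: [0.4, -0.2, -2.0]
width: 0.0853
rows [np.float64(-0.97), np.float64(-0.88), np.float64(11.52), np.float64(-0.0)] t 23.1
```

```bash
python3 -m creep '[[-0.9,-0.9,0,0,0,0],[-0.9,-0.9,2,0,0,0],[-0.9,-0.9,4,0,0,0],[-0.9,-0.9,6,0,0,0],[-0.9,-0.9,7.5,0,0,0],[-0.9,-0.9,8,0,0,0],[-0.9,-0.9,8,0,0,0]]' 1
python3 -c "
from h import *
p=vision.read_camera('scene')
crop(p,'s16.png',350,170,90,80,7)
goto(.4875,-.3235,.106,10.2)"
```

```text
time_s: 23.8
ee_pos: [0.4892, -0.3245, 0.1455]
ee_rot: [[-0.177, 0.984, -0.001], [0.984, 0.177, 0.001], [0.001, -0.001, -1.0]]
contact_force: [-0.6, -0.2, 0.4]
width: 0.0855
rows [np.float64(0.17), np.float64(-0.19), np.float64(4.04), np.float64(0.0)] t 23.85
```

View pics/s16.png

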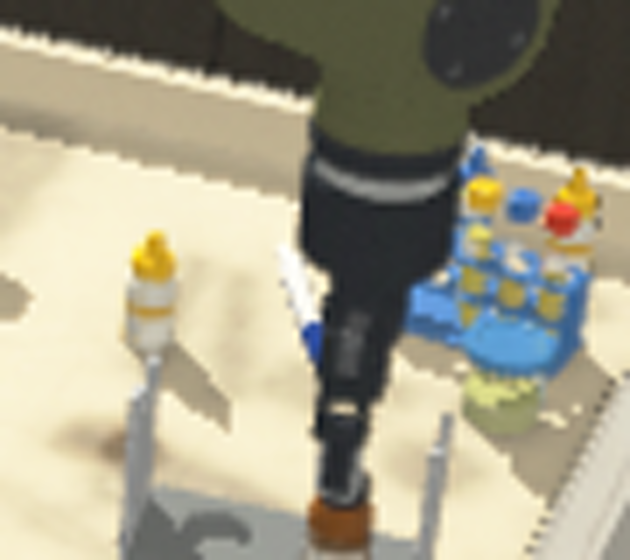

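```bash
python3 -m creep '[[0.1,-0.15,1,0,0,0],[0.1,-0.15,2.2,0,0,0],[0.1,-0.15,3.2,0,0,0],[0.1,-0.15,3.9,0,0,0],[0.1,-0.15,4,0,0,0],[0.1,-0.15,4,0,0,0]]' 1
python3 -m creep '[[0,0,0,0,0,0],[0,0,0,0,0,0],[0,0,0,0,0,0],[0,0,0,0,0,0],[0,0,0,0,0,0],[0,0,0,0,0,0],[0,0,0,0,0,0],[0,0,0,0,0,0]]' 0 40
python3 -m creep '[[0,0,-0.4,0,0,0],[0,0,-0.9,0,0,0],[0,0,-1.6,0,0,0],[0,0,-1.6,0,0,0]]'
python3 -c "
from h import *
p=vision.read_camera('scene')
crop(p,'s17.png',350,170,90,80,7)"
```

```text
time_s: 24.45
ee_pos: [0.4878, -0.3239, 0.1054]
ee_rot: [[-0.177, 0.984, -0.001], [0.984, 0.177, 0.0], [0.001, -0.001, -1.0]]
contact_force: [-0.3, 0.2, 0.0]
width: 0.0856
time_s: 25.25
ee_pos: [0.4881, -0.3242, 0.1065]
ee_rot: [[-0.177, 0.984, 0.001], [0.984, 0.177, -0.001], [-0.001, 0.001, -1.0]]
contact_force: [-1.5, -0.5, 4.8]
width: 0.0305
time_s: 25.65
ee_pos: [0.4884, -0.3243, 0.1231]
ee_rot: [[-0.177, 0.984, 0.002], [0.984, 0.177, -0.001], [-0.001, 0.001, -1.0]]
contact_force: [1.0, -0.4, -0.3]
width: 0.0306
```

View pics/s17.png

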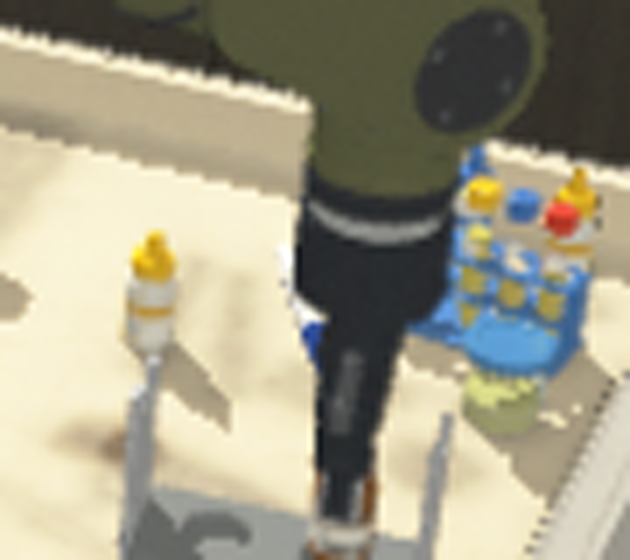

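```bash
python3 -m creep '[[0,0,-1,0,0,0],[0,0,-2.5,0,0,0],[0,0,-4.5,0,0,0],[0,0,-7,0,0,0],[0,0,-9.5,0,0,0],[0,0,-11,0,0,0],[0,0,-11,0,0,0]]'
python3 - <<'E'
from h import *
p=vision.read_camera('scene')
crop(p,'s18.png',290,150,160,120,5)
print([(l,np.round(r['centre'],4),round(r['score'],2)) for l in('bottle_1','tray_in') for r in mark_of(p,l)[:3]])
goto(.469,-.04,.22,0)
E
```

```text
time_s: 26.4
ee_pos: [0.4891, -0.3249, 0.2359]
ee_rot: [[-0.177, 0.984, 0.005], [0.984, 0.177, -0.004], [-0.005, 0.004, -1.0]]
contact_force: [0.2, 0.3, -0.2]
width: 0.0303
[('bottle_1', array([ 0.4912, -0.327 ,  0.1327]), 0.47), ('bottle_1', array([0.4697, 0.043 , 0.0091]), 0.46), ('tray_in', array([ 0.4703, -0.0002,  0.0025]), 0.77), ('tray_in', array([ 0.6599, -0.1466,  0.0009]), 0.52)]
rows [np.float64(28.23), np.float64(3.21), np.float64(1.11), np.float64(0.178)] t 26.55
```

View pics/s18.png

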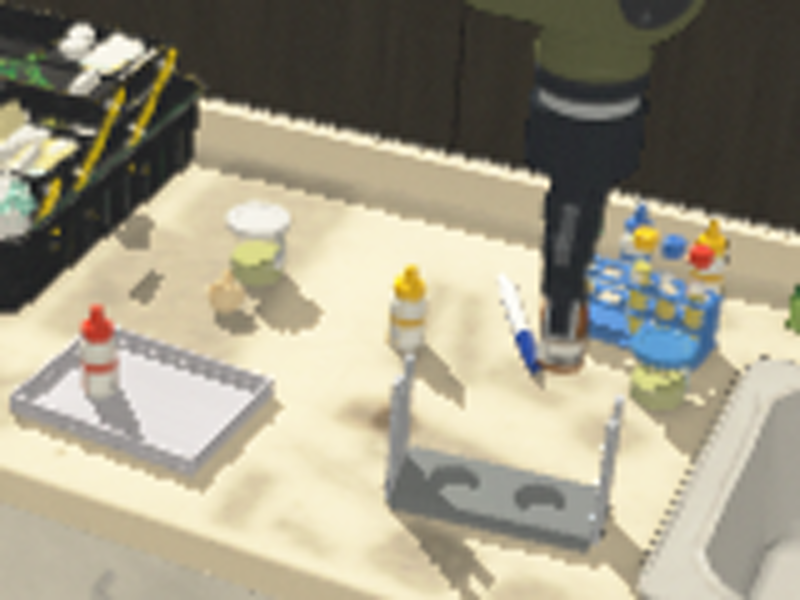

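Held and upright, both pockets empty. On to the tray.

```bash
python3 -m creep '[[3,0.3,0.2,0,0,0.02],[7,0.8,0.4,0,0,0.04],[11,1.2,0.6,0,0,0.06],[15,1.7,0.8,0,0,0.09],[19,2.2,1,0,0,0.12],[23,2.6,1,0,0,0.14],[27,3,1,0,0,0.16],[28.2,3.2,1,0,0,0.178]]'
python3 -m creep '[[0,0,0,0,0,0],[0,0,2,0,0,0],[0,0,4,0,0,0],[0,0,6,0,0,0],[0,0,8,0,0,0],[0,0,9,0,0,0],[0,0,9.3,0,0,0],[0,0,9.3,0,0,0]]'
python3 - <<'E'
from h import *
p=vision.read_camera('scene')
crop(p,'s19.png',280,170,100,80,7)
goto(.469,-.04,.106,0)
E
```

```text
time_s: 27.35
ee_pos: [0.4678, -0.0377, 0.2197]
ee_rot: [[-0.002, 1.0, -0.004], [1.0, 0.002, 0.002], [0.002, -0.004, -1.0]]
contact_force: [0.2, 0.1, -0.3]
width: 0.0303
time_s: 28.15
ee_pos: [0.4693, -0.0412, 0.1286]
ee_rot: [[0.001, 1.0, -0.001], [1.0, -0.001, 0.0], [0.0, -0.001, -1.0]]
contact_force: [0.4, 0.6, -0.3]
width: 0.0306
rows [np.float64(0.12), np.float64(-0.08), np.float64(2.34), np.float64(-0.0)] t 28.2
```

View pics/s19.png

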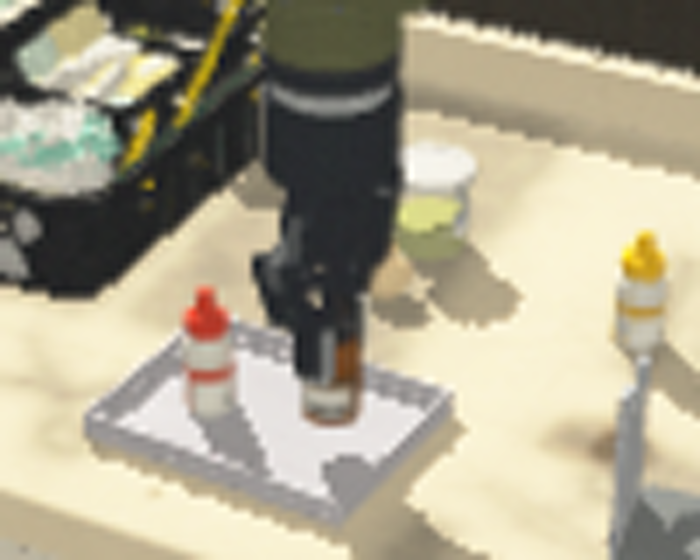

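```bash
python3 -m creep '[[0,0,0.6,0,0,0],[0,0,1.2,0,0,0],[0,0,1.7,0,0,0],[0,0,1.9,0,0,0],[0,0,1.9,0,0,0]]'
python3 -m creep '[[0,0,0.15,0,0,0],[0,0,0.15,0,0,0]]'
python3 -m creep '[[0,0,0.1,0,0,0],[0,0,0.1,0,0,0]]'
python3 -m creep '[[0,0,0.1,0,0,0],[0,0,0.1,0,0,0]]'
```

```text
time_s: 28.7
ee_pos: [0.4691, -0.0406, 0.1094]
ee_rot: [[-0.0, 1.0, -0.001], [1.0, 0.0, 0.0], [0.0, -0.001, -1.0]]
contact_force: [-0.2, 0.1, -0.5]
width: 0.0308
time_s: 28.9
ee_pos: [0.4695, -0.0407, 0.1084]
ee_rot: [[-0.0, 1.0, 0.0], [1.0, 0.0, 0.0], [0.0, 0.0, -1.0]]
contact_force: [0.0, 0.9, -1.1]
width: 0.0301
time_s: 29.1
ee_pos: [0.4695, -0.0407, 0.1074]
ee_rot: [[-0.0, 1.0, 0.0], [1.0, 0.0, -0.0], [-0.0, 0.0, -1.0]]
contact_force: [0.1, 0.3, -1.1]
width: 0.0305
time_s: 29.3
ee_pos: [0.4696, -0.0408, 0.1066]
ee_rot: [[0.0, 1.0, 0.0], [1.0, -0.0, -0.0], [-0.0, 0.0, -1.0]]
contact_force: [-0.6, 0.8, 1.2]
width: 0.0303
```

```bash
python3 -m creep '[[0,0,0.05,0,0,0],[0,0,0.05,0,0,0]]'
python3 -m creep '[[0,0,-0.03,0,0,0],[0,0,-0.03,0,0,0]]' 0.41
python3 -m creep '[[0,0,0,0,0,0],[0,0,0,0,0,0],[0,0,0,0,0,0],[0,0,0,0,0,0]]' 1
python3 -m creep '[[0,0,-1,0,0,0],[0,0,-3,0,0,0],[0,0,-6,0,0,0],[0,0,-10,0,0,0],[0,0,-13,0,0,0],[0,0,-14,0,0,0],[0,0,-14,0,0,0]]' 1
python3 - <<'E'
from h import *
for n in('scene','top'):
    p=vision.read_camera(n)
    crop(p,n+'20.png',180,130,250,170,3.2)
    print([(l,np.round(r['centre'],4),round(r['score'],2)) for l in('bottle_1','bar_grip','timer','marker','spare_bottle','cup') for r in mark_of(p,l)[:2]])
print(sense()['time_s'])
E
```

```text
time_s: 29.5
ee_pos: [0.4697, -0.0408, 0.1065]
ee_rot: [[-0.0, 1.0, 0.0], [1.0, 0.0, -0.0], [-0.0, 0.0, -1.0]]
contact_force: [-2.2, -0.4, 4.3]
width: 0.0306
time_s: 29.7
ee_pos: [0.4694, -0.0407, 0.1061]
ee_rot: [[0.0, 1.0, 0.0], [1.0, -0.0, 0.0], [0.0, 0.0, -1.0]]
contact_force: [1.1, 0.3, 0.3]
width: 0.0351
time_s: 30.1
ee_pos: [0.4694, -0.0407, 0.1062]
ee_rot: [[0.0, 1.0, -0.0], [1.0, -0.0, 0.0], [0.0, -0.0, -1.0]]
contact_force: [-0.9, -0.0, 1.0]
width: 0.0856
time_s: 30.8
ee_pos: [0.4703, -0.0409, 0.2484]
ee_rot: [[-0.0, 1.0, 0.004], [1.0, 0.0, -0.001], [-0.001, 0.004, -1.0]]
contact_force: [0.5, 0.6, -1.7]
width: 0.0853
[('bottle_1', array([0.4695, 0.0395, 0.0037]), 0.66), ('bottle_1', array([ 0.4692, -0.0399,  0.0033]), 0.5), ('bar_grip', array([0.4238, 0.3253, 0.0251]), 0.48), ('timer', array([ 0.3824,  0.1799, -0.0035]), 0.46), ('marker', array([ 0.72  , -0.2329,  0.0012]), 0.6), ('spare_bottle', array([ 0.6613, -0.1463,  0.0024]), 0.62), ('spare_bottle', array([0.6967, 0.0102, 0.0015]), 0.45), ('cup', array([ 0.3795,  0.1833, -0.0023]), 0.68), ('cup', array([ 0.4834, -0.2958,  0.0881]), 0.5)]
[('bottle_1', array([ 0.387 ,  0.1863, -0.0011]), 0.66), ('bar_grip', array([0.4191, 0.3205, 0.023 ]), 0.79), ('timer', array([0.3863, 0.1854, 0.0027]), 0.65), ('marker', array([0.387 , 0.1865, 0.0006]), 0.65), ('marker', array([ 0.7191, -0.2281,  0.0011]), 0.45), ('spare_bottle', array([ 0.6638, -0.147 , -0.0015]), 0.56), ('spare_bottle', array([ 0.4175,  0.3222, -0.0003]), 0.31), ('cup', array([0.704 , 0.0074, 0.0051]), 0.48), ('cup', array([ 0.4701, -0.0021,  0.003 ]), 0.3)]
31.5
```

View pics/scene20.png

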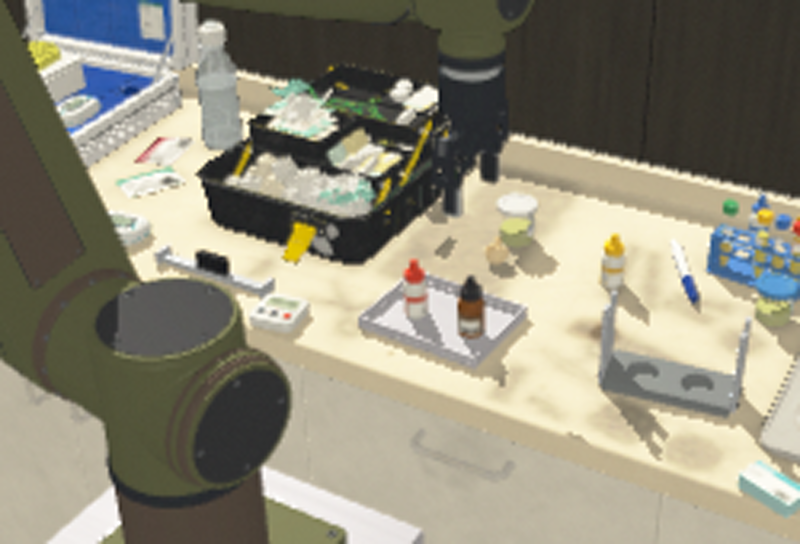

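View pics/top20.png

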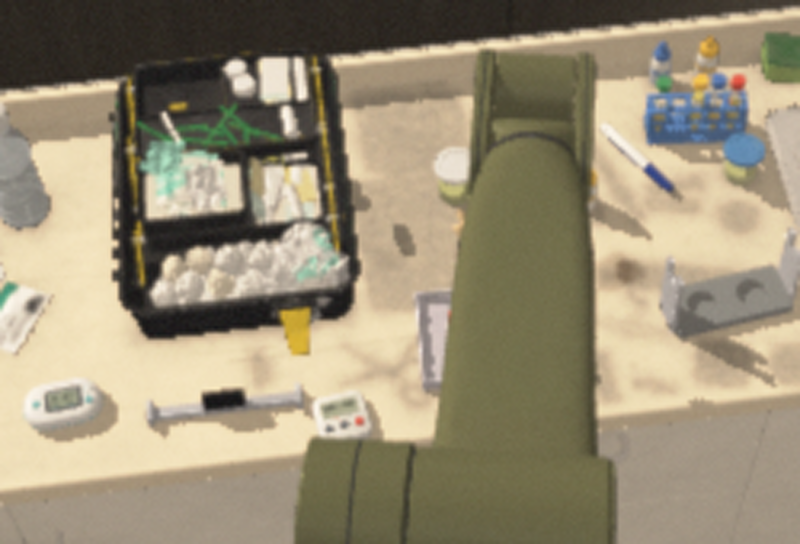

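```bash
python3 -c "
from h import *
print(order.job_done(), sense()['time_s'])"
```

```text
the job is handed in; nothing more can be done
the job is handed in; nothing more can be done
```

I finished the job and handed it in at about 31.5 s of the 67 s allowed. No verdict is reported back.

- **Bar:** I lifted it straight up out of the brackets and lowered it until the wrist felt contact. It lies flat on the bare worktop at about (0.42, 0.32), along y. It touches neither carrier nor tray and is just clear of the timer.
- **Bottles:** I took the white one and then the brown one from the carrier and lowered each until the wrist felt the tray floor before letting go. Both stand upright in the tray at about (0.469, 0.040) and (0.469, -0.040).
- **Last checks:** The scene picture shows both bottles upright in the tray, both carrier pockets empty, and the other objects where they were. The gripper was open about 0.14 m above the tray floor, touching nothing. The measured positions of the timer, marker, spare bottle and cup agree with the start to within a few millimetres. I checked the reader and carton only by eye.
- **Disagreements:**
  - The top camera could not see the bottles because the arm blocked it, so the bottle check rests on the scene camera alone.
  - The networks sometimes mixed up names, for example reporting the timer as a bottle; I discounted those against the pictures.
  - Grip widths read 2 to 3 mm under the stated bottle diameters (26 and 30 mm against 29 and 33 mm), but both bottles held without visible slip.

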